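# Pack the lunch cutlery in its snap-lid box

### The arm

A 6-joint arm with a two-finger parallel gripper is mounted at the origin on a cart in front of the work surface, level with it; the furniture and walls round the work are solid. World frame = base frame: x ahead of the robot, y to its left, z up, the work surface at z = 0. Lengths are in m, angles in rad, forces in N, time in s.
With the tool pointing down it reaches from about 0.225 to 0.875 m from the base axis. Payload 3.4 kg.
Tool frame: the origin (TCP) lies on the centre line of the jaws, within the pads' length; the fingertips stand 14 mm ahead of it and the grasp point (between the pads) lies 5 mm behind it; z points along the fingers, y is the line along which they close (so a half turn about z gives the same grasp; the last joint's range is limited). The gripper opens to 85 mm and grips with 20 to 120 N. Pads are 22 mm wide; open, the fingers measure 114 mm over their backs; the gripper's body (76 mm by 85 mm) begins 54 mm behind the grasp point. The pads swing forward as they close: fully open they stand 13 mm farther back than shut.
Start: joints at [1.103, 0.276, 1.505, -0, 1.361, -0.121], TCP at [0.195, 0.541, 0.245] pointing down, gripper open.
Joint ranges: [-2.89, 2.89], [-0.75, 2.08], [0.22, 2.7], [-1.18, 4.32], [0.11, 2.71], [-2.7, 2.7]. Speed limits (rad/s): [2.57, 2.57, 3.14, 3.14, 3.14, 3.14].

### API

Orientations are given as a unit quaternion [w, x, y, z].
In Python, from rig import manip, eyes gives the robot as it stands.
- The arm moves only by the shell command python3 -m creep 'ROWS' [FORCE]. ROWS is JSON, a list of rows, each a list of 5 numbers: the opening, from 0 (shut) to 1 (fully open), then the shift along the tool's x, y, z normalised to -1 to 1, where 1 is 0.5 m, then the turn about the tool's z normalised to -1 to 1, where 1 is 360 degrees. In form: [[fingers, dx, dy, dz, spin], ...]. A call has 1 to 10 rows; each row is the pose to reach, as a shift and turn from the pose commanded when the call began, along the tool's axes at that moment, turning the shorter way round; what a row does not reach only later rows make up. A row lasts 1/10 s, in which the tool goes at most 50 mm and 8.59 degrees, less where a joint would pass 70% of its speed; a pose out of reach is approached as far as the arm can. A call with a number of a shift or a turn outside -1 to 1 is refused whole. A call with a gripper value outside its range is refused whole. The fingers move at their own pace and stop on an object; FORCE is the grip in N (left out, the last holds). Time passes only in rows, so rows that repeat a pose let the fingers close. It gives the time, the measured TCP pose, the force, the opening and the grip force at its end, in the units of the state.
- manip.get_state(): the state, without advancing time (a new reading comes with each control period).
- eyes.get_image(name): name is "scene" or "top"; returns a dict with "frame" (400x640x3 uint8, red, green, blue), "fx", "fy", "cx", "cy" (pixels), "R" (3x3) and "t" (3): a world point X has camera coordinates R X + t. Camera axes: x right, y down, z forward; pixel columns grow to the right and rows downward; lengths in m; the calibration is good to about 2 mm. A picture is of the moment at which its call begins. There is no depth.
- manip.sign_off(): hands the job in; it is judged then, once.
Trained networks look in the newest picture that a camera, given by its name, has taken for a name from the list of things; names that differ only in an ending like _2 or _b are one class to them, and where a whole thing is asked for, a point or a joint stands for the part that bears it (a point fixed in the world has none). Each returns a list of dicts, best first, with "confidence" (0 to 1); they miss things now and then, are a little off and sometimes report something else, mostly with a low value. They report only what shows in the picture. A call takes as long as a camera call.
- eyes.regions_of(camera, label): "mask" (400x640 bool, what is visible of it) and "bbox" ([left, top, right, bottom] in pixels, round what is visible of it).
- eyes.place_of(camera, label): "centre" ([column, row] in pixels: a listed point, or the origin of a listed thing).
The state is a dict: "clock": time; "qpos": joint angles; "qd": joint speeds; "effort": joint torques, N m; "position": TCP position; "ee_rot": TCP orientation; "contact_force": force on the tool from outside, world axes, zero at the start; "moment": the same for the moment, N m; "width": finger opening in m; "gripper_force": force on a finger pad.
Only numpy, scipy, OpenCV 4.12 (cv2) and the standard library are available. Lean on these libraries where they do the work, as an engineer would, in place of code of your own. Each camera call takes 0.05 s, during which the arm holds its last target. There are 200 camera calls.

### The job

Pack the cutlery for lunch: pinch the two spring tabs on top of the cutlery box's lid towards each other, lift the lid off and lay it on the worktop beside the box. Lay the fork in one compartment of the box and the large spoon in the other, both flat on the floor of the box, then put the lid back fully home so that both catches have snapped out. The box stays standing on the worktop throughout, and the teaspoon and the mustard jar behind it stay where they are.

Things in the scene. Friction and masses are not known exactly. Their poses are not given: they have to be found in the camera images.
- box: Loose open aluminium cutlery box, 236 (its x) x 122 (y) x 40 mm, 0.7 kg. Origin: centre of the underside; z up. Walls and floor 4 mm; inside 228 x 114 mm. A low divider along x (3 mm thick, top 12 mm above the underside) makes two equal compartments. A window in the middle of each long wall, 46 mm long, 21 to 36 mm up, takes a catch of the lid. It starts with the lid snapped on.
- lane_a (a point): Middle of the floor of the compartment on the box's +y side (228 x 55.5 mm), at box (0, +29, +4) mm.
- lane_b (a point): The same of the compartment on the -y side, at box (0, -29, +4) mm.
- lid: Light grey plastic lid, 239 x 125 x 4 mm plate, 0.15 kg. Origin: centre of the plate's underside; closed, it is 40 mm above the box's origin, same axes or half a turn. On top a fixed block 58 x 36 x 16 mm, flanked at +y and -y by the spring tabs. Tapered ribs and catches hang 18 mm below (origin 18 mm up when it lies on the worktop); play in the box about 1 mm, 4 mm at the ribs' feet.
- tab_a (a joint): Travel of the tab on the lid's +y side: 0 sprung out (catch in its window), 0.006 m pressed fully in towards the lid's middle; the catch is clear from 0.004 m. Spring 2.4 N to start, 6 N at the stop. Unpinched, the lid cannot be pulled off (the box comes up with it), but snaps on when pushed down with 10 to 20 N.
- tab_b (a joint): The same for the tab on the lid's -y side.
- tab_a_grip (a point): Middle of the outer, ribbed face of the +y tab, at lid (0, +31, +14) mm. The tab is an upright plate, 34 mm along x, 5 mm thick, standing from 4 (top of the lid's plate) to 24 mm above the lid's underside. The outer faces of both tabs are 62 mm apart released, 50 mm fully pressed; pinched by both, the lid can be lifted and carried.
- tab_b_grip (a point): The same on the -y tab, at lid (0, -31, +14) mm.
- fork: Steel table fork, 206 x 28 x 13 mm, 40 g, lying flat along its x, tines to +x. Origin: on the underside at the middle of its length and width. For gripping it behaves as a solid of about 24 mm width and 9 mm height at x = -40 mm on the handle, 26 x 13 mm at the middle.
- spoon: Large steel spoon, 201 x 43 x 14 mm, 45 g, lying flat along its x, bowl to +x. Origin: on the underside at the middle of its length and width. For gripping it behaves as a solid of about 29 mm width and 9 mm height at x = -40 mm on the handle, 34 x 13 mm at the middle.
- teaspoon: Steel teaspoon, 139 x 30 x 10 mm, lying behind the box; leave alone. Origin: middle of the underside.
- mustard_jar: Mustard jar with a screw lid, 56 mm wide, 85 mm high, behind the box to the right; leave alone. Origin: middle of the underside.

How it is judged:
On the way, in this order (a step that is already met when the one before it is completed fails the run):
1. the lid is unlatched and lifted clear of the box, which stays on the worktop (z of lid in the frame of box above 0.065 m and height (world z) of box below 0.006 m), for 0.1 s.
2. the lid lies on the worktop beside the box, let go (height (world z) of lid below 0.035 m and horizontal distance between lid and box above 0.12 m and contact force between the fingers and lid below 0.1 N), for 0.1 s.
3. the fork lies in one compartment and the spoon in the other, while the lid is still off (((y of fork in the frame of box between 0.008 and 0.05 m and x of fork in the frame of box between -0.02 and 0.02 m and z of each of fork, spoon in the frame of box below 0.013 m and angle between the x axis of each of fork, spoon and the x axis of box, either way round below 0.25 rad and angle between each of fork, spoon's own z axis and vertical below 0.12 rad and y of spoon in the frame of box between -0.05 and -0.008 m and x of spoon in the frame of box between -0.02 and 0.02 m) or (y of fork in the frame of box between -0.05 and -0.008 m and x of fork in the frame of box between -0.02 and 0.02 m and z of each of fork, spoon in the frame of box below 0.013 m and angle between the x axis of each of fork, spoon and the x axis of box, either way round below 0.25 rad and angle between each of fork, spoon's own z axis and vertical below 0.12 rad and y of spoon in the frame of box between 0.008 and 0.05 m and x of spoon in the frame of box between -0.02 and 0.02 m)) and horizontal distance between lid and box above 0.1 m), for 0.2 s.
At the end, for the whole second after the job is handed in: Lid home and level on the box (within 2.5 mm of the rim, 5 mm of centred), both tabs out (under 2 mm of travel); fork and spoon flat on the box floor, one in each compartment, within 0.25 rad of lengthwise and 20 mm of its middle; box flat on the worktop; all at rest (((y of fork in the frame of box between 0.008 and 0.05 m and x of fork in the frame of box between -0.02 and 0.02 m and z of each of fork, spoon in the frame of box below 0.013 m and angle between the x axis of each of fork, spoon and the x axis of box, either way round below 0.25 rad and angle between each of fork, spoon's own z axis and vertical below 0.12 rad and y of spoon in the frame of box between -0.05 and -0.008 m and x of spoon in the frame of box between -0.02 and 0.02 m) or (y of fork in the frame of box between -0.05 and -0.008 m and x of fork in the frame of box between -0.02 and 0.02 m and z of each of fork, spoon in the frame of box below 0.013 m and angle between the x axis of each of fork, spoon and the x axis of box, either way round below 0.25 rad and angle between each of fork, spoon's own z axis and vertical below 0.12 rad and y of spoon in the frame of box between 0.008 and 0.05 m and x of spoon in the frame of box between -0.02 and 0.02 m)) and z of lid in the frame of box between 0.037 and 0.0425 m and x of lid in the frame of box between -0.005 and 0.005 m and y of lid in the frame of box between -0.005 and 0.005 m and angle between the x axis of lid and the x axis of box, either way round below 0.06 rad and angle between the z axis of lid and the z axis of box, either way round below 0.03 rad and value of joint each of tab_a, tab_b below 0.002 m and linear speed of each of box, lid, fork, spoon below 0.02 m/s and height (world z) of box below 0.004 m and angle between box's own z axis and vertical below 0.03 rad); the robot touches nothing.
It fails at once if the box is lifted off the worktop or tipped (height (world z) of box above 0.02 m or angle between box's own z axis and vertical above 0.15 rad).
It fails at once if the teaspoon is moved by more than 3 cm (distance of teaspoon from where it was at the start of the episode above 0.03 m).
It fails at once if the mustard jar is moved by more than 3 cm (distance of mustard_jar from where it was at the start of the episode above 0.03 m).
It also fails if it takes over 72 s, if anything falls off the work surface, if the arm or the gripper's body presses on something with over 40 N, if the wrist force passes 120 N, or if a joint passes its speed limit or range.

## Working session

There is one attempt and no reset: what is moved stays moved. The work goes in short steps, Python scripts to look and compute and a shell command to move; the robot and the scene stay as the last step left them, time stands still between calls to the robot, and variables do not carry over. Pictures are saved under pics/ and viewed, at most 13 in all, crops included, and the job is handed in when it is done.

```bash
ls; mkdir -p pics; python3 - <<'E'
from rig import manip, eyes
import cv2
s=manip.get_state(); print({k:s[k] for k in ("clock","position","ee_rot","width","contact_force")})
for c in("scene","top"):
    im=eyes.get_image(c); cv2.imwrite(f"pics/{c}0.png",im["frame"][:,:,::-1]); print(c,im["fx"],im["R"],im["t"])
    for n in("box","lid","tab_a_grip","tab_b_grip","fork","spoon","teaspoon","mustard_jar"):
        print(n,[(d["centre"],round(d["confidence"],2)) for d in eyes.place_of(c,n)][:3])
E
```

```text
pics
{'clock': 0.0, 'position': array([0.19521072, 0.54031304, 0.24441507]), 'ee_rot': array([-2.76172276e-04,  1.72550854e-01,  9.85000164e-01, -8.96094015e-04]), 'width': 0.08566831474892513, 'contact_force': array([-0.09531712, -0.54388707, -0.22781275])}
scene 483.2975133038848 [[ 0.81911765 -0.57351348  0.01133857]
 [-0.33201939 -0.49013855 -0.80593258]
 [ 0.46777067  0.65638898 -0.59189873]] [-0.41871751  0.30558134  0.795438  ]
box [([344.0, 274.2], 0.64)]
lid [([351.0, 261.9], 0.78)]
tab_a_grip [([268.2, 216.4], 0.24)]
tab_b_grip [([356.1, 263.9], 0.59)]
fork [([252.2, 204.0], 0.87)]
spoon [([265.1, 215.8], 0.94)]
teaspoon [([345.1, 189.8], 0.45), ([348.1, 262.8], 0.43)]
mustard_jar [([458.0, 260.9], 0.97)]
top 376.20209072638573 [[-0.0150986  -0.99958865  0.02438346]
 [-0.98616771  0.01086133 -0.1653943 ]
 [ 0.16506143 -0.02654341 -0.98592605]] [0.09578762 0.5935382  0.80756167]
box [([374.4, 222.6], 0.51)]
lid [([380.7, 223.8], 0.65)]
tab_a_grip [([368.1, 222.1], 0.47)]
tab_b_grip [([395.1, 221.5], 0.56)]
fork [([223.9, 239.2], 0.75), ([261.4, 243.1], 0.68)]
spoon [([263.3, 241.6], 0.73)]
teaspoon [([268.0, 142.5], 0.71), ([366.4, 224.8], 0.36)]
mustard_jar [([410.3, 133.0], 0.72), ([364.4, 223.3], 0.19)]
```

View pics/top0.png

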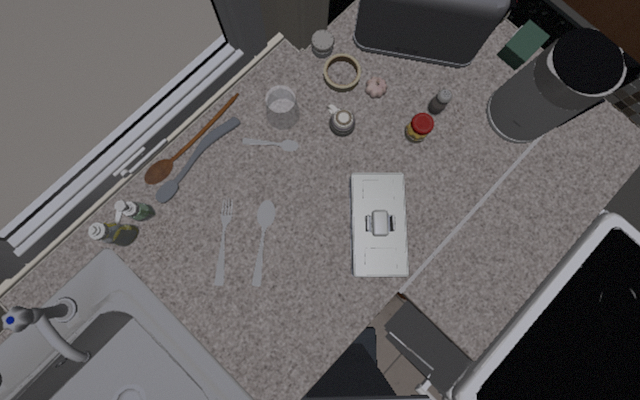

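View pics/scene0.png

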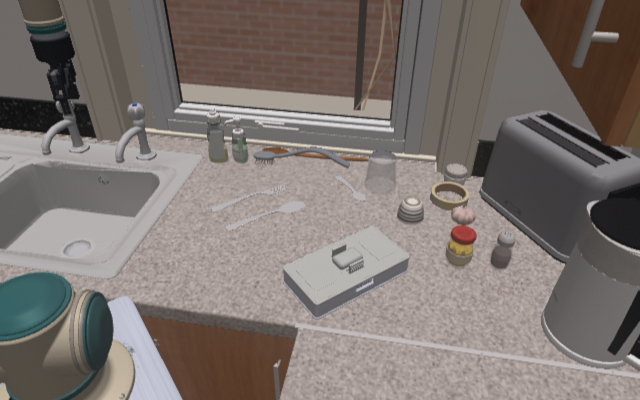

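The top view shows the lidded box at about (380,224), long axis vertical in the image (world x). The fork runs from (227,200) to (219,284), the spoon from (265,202) to (257,284), with the teaspoon at (270,144) and the jar at (419,127). The scene view agrees with this.

```bash
cat > h.py <<'E'
import numpy as np, cv2
from rig import manip, eyes
from scipy.spatial.transform import Rotation as Rot
def cam(c): return eyes.get_image(c)
def back(im,uv,z):
    uv=np.atleast_2d(np.asarray(uv,float)); R,t=im["R"],im["t"]
    d=np.c_[(uv[:,0]-im["cx"])/im["fx"],(uv[:,1]-im["cy"])/im["fy"],np.ones(len(uv))]@R
    o=-R.T@t
    return (o+d*((z-o[2])/d[:,2])[:,None])
def rect(c,im,label,z,i=0):
    r=eyes.regions_of(c,label)
    if len(r)<=i: return None
    m=r[i]["mask"]; v,u=np.nonzero(m)
    P=back(im,np.c_[u,v],z)[:,:2]
    (cx,cy),(w,h),a=cv2.minAreaRect((P*1000).astype(np.float32))
    if w<h: w,h,a=h,w,a+90
    a=(a+90)%180-90
    return dict(conf=round(r[i]["confidence"],2),n=len(u),c=(round(cx,1),round(cy,1)),size=(round(w),round(h)),ang=round(a,1),mean=P.mean(0).round(4)*1000)
def tool():
    s=manip.get_state(); w,x,y,z=s["ee_rot"]; R=Rot.from_quat([x,y,z,w]).as_matrix(); return s,R
def go(target,yaw_y=None):
    """shift (tool axes, normalised) to world TCP target; yaw_y: world angle (deg) of the tool y axis (mod 180)"""
    s,R=tool(); d=R.T@(np.array(target)-s["position"])/0.5; out=[*d.round(4)]
    if yaw_y is not None:
        cur=np.degrees(np.arctan2(R[1,1],R[0,1])); e=(yaw_y-cur+90)%180-90
        out.append(round(-e/360,4))   # tool z is down
    print("pos",s["position"].round(4),"shift",out,"q6",s["qpos"][5].round(2))
E
python3 - <<'E'
from h import *
for c in("scene","top"):
    im=cam(c)
    for n,z in(("lid",.044),("box",.03),("fork",.005),("spoon",.005),("teaspoon",.005),("mustard_jar",.085)):
        print(c,n,rect(c,im,n,z))
    for n in("tab_a_grip","tab_b_grip","tab_a"):
        print(n,rect(c,im,n,.054),[back(im,d["centre"],.054)[0].round(4) for d in eyes.place_of(c,n)[:2]])
    for n,z in (("lid",.04),("fork",0),("spoon",0)): print(n,back(im,eyes.place_of(c,n)[0]["centre"],z)[0].round(4))
s,R=tool();print(R.round(3))
E
```

```text
scene lid {'conf': 0.76, 'n': 5095, 'c': (538.1, -54.2), 'size': (240, 135), 'ang': -0.3, 'mean': array([531. , -54.3])}
scene box {'conf': 0.9, 'n': 1614, 'c': (511.1, -107.2), 'size': (264, 129), 'ang': -25.6, 'mean': array([ 494.8, -103.3])}
scene fork {'conf': 0.74, 'n': 321, 'c': (501.8, 310.7), 'size': (199, 31), 'ang': -5.0, 'mean': array([491.1, 312.7])}
scene spoon {'conf': 0.81, 'n': 505, 'c': (502.5, 223.5), 'size': (206, 46), 'ang': -4.8, 'mean': array([514.7, 223.4])}
scene teaspoon {'conf': 0.69, 'n': 192, 'c': (745.1, 204.1), 'size': (135, 28), 'ang': 82.1, 'mean': array([743.9, 198.3])}
scene mustard_jar {'conf': 0.7, 'n': 1008, 'c': (726.5, -175.6), 'size': (137, 52), 'ang': 32.2, 'mean': array([ 725.6, -177. ])}
tab_a_grip {'conf': 0.4, 'n': 117, 'c': (538.3, -19.6), 'size': (43, 21), 'ang': 1.5, 'mean': array([537.8, -20.4])} [array([ 0.5367, -0.0283,  0.054 ])]
tab_b_grip {'conf': 0.58, 'n': 122, 'c': (539.6, -79.3), 'size': (42, 20), 'ang': 3.9, 'mean': array([539.1, -79. ])} [array([ 0.5395, -0.0721,  0.054 ])]Traceback (most recent call last):
  File "<stdin>", line 7, in <module>
ValueError: it knows: box, fork, lane, lid, mustard_jar, spoon, tab_a_grip, tab_b_grip, teaspoon
```

```bash
python3 - <<'E'
from h import *
c="top"
im=cam(c)
for n,z in(("lid",.044),("box",.03),("fork",.005),("spoon",.005),("tab_a_grip",.06),("tab_b_grip",.06)):
    print(c,n,rect(c,im,n,z))
# lid edges: bright threshold
g=cv2.cvtColor(im["frame"],cv2.COLOR_RGB2GRAY)
r=eyes.regions_of(c,"lid")[0]["bbox"];print(r)
for n in("tab_a_grip","tab_b_grip"): print([back(im,d["centre"],.054)[0].round(4) for d in eyes.place_of(c,n)[:2]])
print(np.array(im["t"]),-im["R"].T@im["t"])
go([.536,-.053,.20],90); go([.536,-.053,.054],90)
s,R=tool();print(R.round(3))
for n in("fork","spoon"):
    P=back(im,eyes.place_of(c,n)[0]["centre"],0)[0]; print(n,P.round(4))
cv2.imwrite("pics/lidcrop.png",cv2.resize(im["frame"][160:290,330:430,::-1],None,fx=4.5,fy=4.5,interpolation=cv2.INTER_CUBIC))
E
```

```text
top lid {'conf': 0.97, 'n': 5662, 'c': (537.1, -52.6), 'size': (237, 124), 'ang': -0.3, 'mean': array([535.1, -52.4])}
top box {'conf': 0.56, 'n': 175, 'c': (535.9, 11.0), 'size': (194, 7), 'ang': -0.2, 'mean': array([534.1,  10.2])}
top fork {'conf': 0.8, 'n': 611, 'c': (503.5, 305.2), 'size': (198, 27), 'ang': -3.3, 'mean': array([503.3, 307.2])}
top spoon {'conf': 0.79, 'n': 728, 'c': (499.8, 212.6), 'size': (198, 41), 'ang': -2.8, 'mean': array([514.4, 215.6])}
top tab_a_grip {'conf': 0.61, 'n': 46, 'c': (536.5, -23.2), 'size': (29, 7), 'ang': -2.2, 'mean': array([535.3, -23.5])}
top tab_b_grip None
[350.9, 174.2, 409.0, 275.9]
[array([ 0.5364, -0.0201,  0.054 ])]
[array([ 0.539 , -0.0805,  0.054 ])]
[0.09578762 0.5935382  0.80756167] [0.45347718 0.11073704 0.89202829]
pos [0.1955 0.5408 0.2453] shift [np.float64(-1.0442), np.float64(-0.8855), np.float64(0.0906), np.float64(-0.0552)] q6 -0.12
pos [0.1955 0.5408 0.2453] shift [np.float64(-1.0442), np.float64(-0.8855), np.float64(0.3826), np.float64(-0.0552)] q6 -0.12
[[-0.94  0.34  0.  ]
 [ 0.34  0.94  0.  ]
 [-0.    0.   -1.  ]]
fork [0.5045 0.3178 0.    ]
spoon [0.5082 0.2168 0.    ]
```

View pics/lidcrop.png

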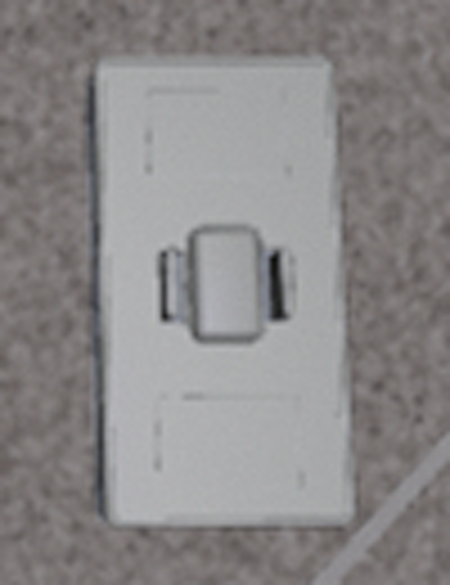

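The crop shows the lid square to the world axes, with the block at its centre (226,283) and tabs at (172,285) and (280,285). The lid centre is therefore about (0.536, -0.052), with the tabs along y.

```bash
python3 -m creep '[[1,-0.96,-0.82,0,-0.056],[1,-0.96,-0.82,0,-0.056],[1,-0.96,-0.82,0,-0.056],[1,-0.96,-0.82,0,-0.056],[1,-0.96,-0.82,0,-0.056],[1,-0.96,-0.82,0,-0.056],[1,-0.96,-0.82,0,-0.056],[1,-0.96,-0.82,0,-0.056],[1,-0.96,-0.82,0,-0.056],[1,-0.96,-0.82,0,-0.056]]' 30
python3 -c "
from h import *
go([.536,-.052,.11],90)"
```

```text
clock: 3.1
position: [0.4411, 0.1083, 0.2457]
ee_rot: [0.001, -0.002, 1.0, 0.0]
contact_force: [0.9, -0.2, 0.5]
width: 0.0857
gripper_force: 0.0
pos [0.4411 0.1083 0.2457] shift [np.float64(-0.1879), np.float64(-0.3216), np.float64(0.2715), np.float64(0.0008)] q6 -1.49
```

```bash
python3 -m creep '[[1,-0.19,-0.32,0.27,0],[1,-0.19,-0.32,0.27,0],[1,-0.19,-0.32,0.27,0],[1,-0.19,-0.32,0.27,0],[1,-0.19,-0.32,0.27,0],[1,-0.19,-0.32,0.27,0],[1,-0.19,-0.32,0.27,0],[1,-0.19,-0.32,0.27,0]]' 30
python3 - <<'E'
from h import *
go([.536,-.052,.056],90)
im=cam("scene"); cv2.imwrite("pics/s1.png",cv2.resize(im["frame"][150:350,240:480,::-1],None,fx=3,fy=3))
E
```

```text
clock: 3.9
position: [0.536, -0.0484, 0.1112]
ee_rot: [0.0, -0.003, 1.0, 0.0]
contact_force: [0.4, 0.5, -0.2]
width: 0.086
gripper_force: 0.0
pos [ 0.536  -0.0484  0.1112] shift [np.float64(0.0002), np.float64(-0.0072), np.float64(0.1103), np.float64(0.0009)] q6 -1.8
```

View pics/s1.png

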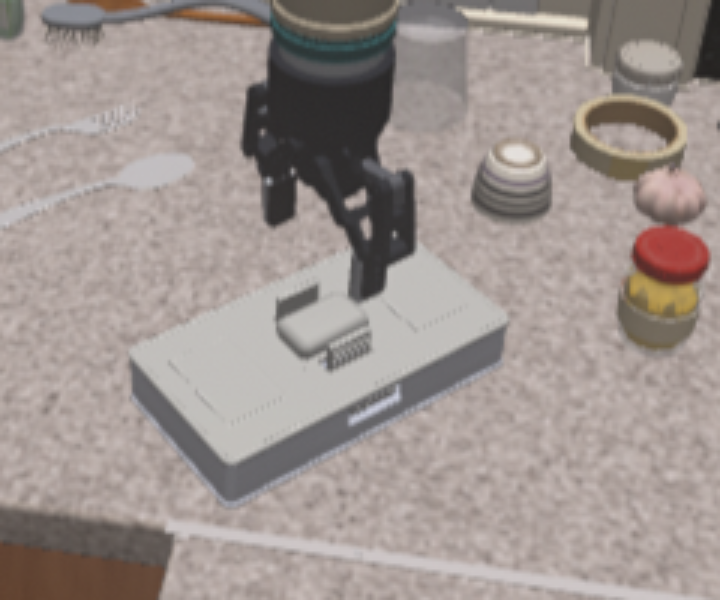

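The open fingers stand above the lid, straddling the tabs at crop (298,300) and (350,345). Going down and pinching.

```bash
python3 -m creep '[[1,0,-0.007,0.06,0],[1,0,-0.007,0.09,0],[1,0,-0.007,0.11,0],[1,0,-0.007,0.11,0],[0,0,-0.007,0.11,0],[0,0,-0.007,0.11,0],[0,0,-0.007,0.11,0],[0,0,-0.007,0.11,0],[0,0,-0.007,0.11,0],[0,0,-0.007,0.11,0]]' 30
```

```text
clock: 4.95
position: [0.5373, -0.0528, 0.0573]
ee_rot: [0.002, -0.002, 1.0, -0.0]
contact_force: [-1.3, 0.4, 8.6]
width: 0.0487
gripper_force: 30.1
```

```bash
python3 -m creep '[[0,0,0,-0.01,0],[0,0,0,-0.02,0],[0,0,0,-0.04,0],[0,0,0,-0.06,0],[0,0,0,-0.08,0],[0,0,0,-0.08,0]]'
python3 - <<'E'
from h import *
im=cam("scene"); cv2.imwrite("pics/s2.png",cv2.resize(im["frame"][150:350,240:480,::-1],None,fx=3,fy=3))
print(rect("scene",im,"lid",.084))
E
```

```text
clock: 5.55
position: [0.5375, -0.0531, 0.0972]
ee_rot: [0.002, -0.003, 1.0, -0.0]
contact_force: [1.4, -0.0, -1.6]
width: 0.0488
gripper_force: 32.3
{'conf': 0.79, 'n': 4478, 'c': (538.3, -54.7), 'size': (244, 135), 'ang': 0.6, 'mean': array([519.8, -62.6])}
```

View pics/s2.png

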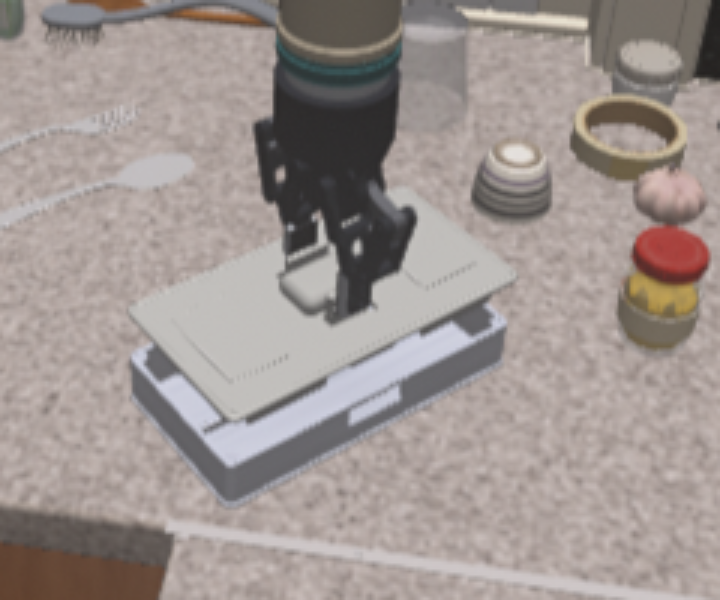

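The lid is off and held level over the box, which stands still. I'll lay it between the box and the spoon.

```bash
python3 -m creep '[[0,0,0.08,-0.01,0],[0,0,0.16,-0.01,0],[0,0,0.24,-0.01,0],[0,0,0.29,-0.01,0],[0,0,0.29,0.03,0],[0,0,0.29,0.08,0],[0,0,0.29,0.11,0],[0,0,0.29,0.122,0],[0,0,0.29,0.122,0]]'
```

```text
clock: 6.55
position: [0.5338, 0.0925, 0.0353]
ee_rot: [-0.002, -0.003, 1.0, 0.0]
contact_force: [-5.9, 0.5, 11.3]
width: 0.0484
gripper_force: 35.5
```

```bash
python3 -m creep '[[1,0,0,0,0],[1,0,0,0,0],[1,0,0,0,0],[1,0,0,-0.05,0],[1,0,0,-0.15,0],[1,0,0,-0.25,0],[1,0,0,-0.25,0]]'
python3 - <<'E'
from h import *
for c in("top","scene"):
    im=cam(c)
    for n,z in(("lid",.022),("box",.04),("fork",.005),("spoon",.005)): print(c,n,rect(c,im,n,z))
    if c=="top": cv2.imwrite("pics/t3.png",cv2.resize(im["frame"][150:310,190:430,::-1],None,fx=3.2,fy=3.2))
s,R=tool();print(s["position"])
E
```

```text
clock: 7.25
position: [0.5405, 0.0924, 0.1663]
ee_rot: [0.007, -0.003, 1.0, 0.0]
contact_force: [1.5, -0.2, 0.3]
width: 0.0856
gripper_force: 0.0
top lid {'conf': 0.8, 'n': 2724, 'c': (480.3, 89.6), 'size': (125, 124), 'ang': -0.7, 'mean': array([473.9,  90.5])}
top box {'conf': 0.71, 'n': 2606, 'c': (535.8, -50.2), 'size': (236, 128), 'ang': -0.2, 'mean': array([508.2, -54. ])}
top fork {'conf': 0.73, 'n': 499, 'c': (495.3, 308.1), 'size': (177, 24), 'ang': -5.3, 'mean': array([490.9, 307.9])}
top spoon {'conf': 0.97, 'n': 459, 'c': (495.3, 223.2), 'size': (188, 23), 'ang': -4.5, 'mean': array([491.4, 221.3])}
scene lid {'conf': 0.83, 'n': 3898, 'c': (536.2, 92.7), 'size': (243, 134), 'ang': 0.6, 'mean': array([530.1,  90.1])}
scene box {'conf': 0.78, 'n': 6393, 'c': (529.4, -63.6), 'size': (256, 150), 'ang': -0.2, 'mean': array([521.1, -67.8])}
scene fork {'conf': 0.66, 'n': 280, 'c': (501.4, 311.6), 'size': (195, 30), 'ang': -5.6, 'mean': array([493.8, 313.2])}
scene spoon {'conf': 0.77, 'n': 535, 'c': (504.6, 224.6), 'size': (210, 46), 'ang': -4.8, 'mean': array([513.1, 223.9])}
[0.53502424 0.09215993 0.15822555]
```

View pics/t3.png

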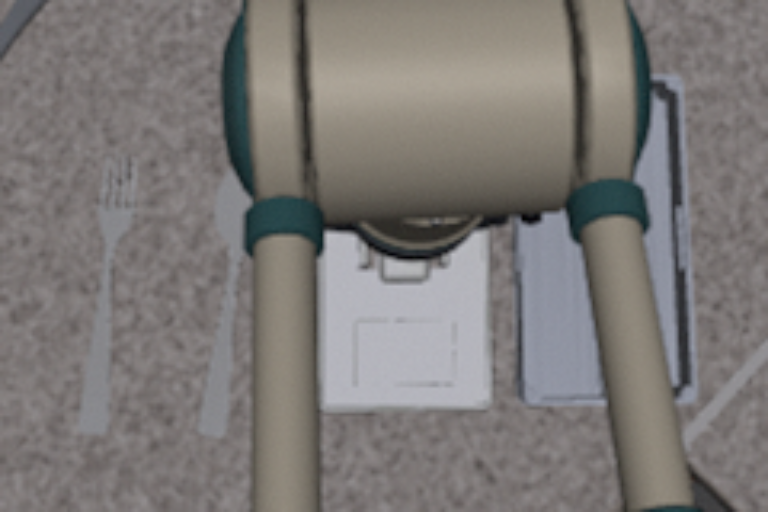

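The lid lies flat at about (0.536, 0.092), clear of the box and the spoon. The fork handle ends at full-image pixel (219,285) and the spoon handle at (256,285).

```bash
python3 - <<'E'
from h import *
im=cam("top")
for n,a,b in(("fork",(227,199.5),(219,284.5)),("spoon",(267,201),(256.5,285))):
    A,B=back(im,[a,b],.006)[:,:2]; print(n,"mid",(A+B)/2,"len",np.linalg.norm(A-B),"ang",np.degrees(np.arctan2(*(A-B)[::-1])))
im=cam("scene")
# scene: fork ends (285,187),(213,208); spoon (305,206),(229,227)
for n,a,b in(("fork",(285,188),(213,208)),("spoon",(305,206),(229,227))):
    A,B=back(im,[a,b],.006)[:,:2]; print(n,"mid",(A+B)/2,"len",np.linalg.norm(A-B),"ang",np.degrees(np.arctan2(*(A-B)[::-1])))
go([.502,.308,.15],85.3)
E
```

```text
fork mid [0.50469958 0.30740394] len 0.1973903505340247 ang -3.8956994907595277
spoon mid [0.50110312 0.217319  ] len 0.19611360302029002 ang -6.6350002624853746
fork mid [0.50336518 0.30516916] len 0.1939997952304894 ang -7.3513526646645255
spoon mid [0.50289972 0.21281649] len 0.1952358533088336 ang -9.090712796867761
pos [0.5353 0.0922 0.1587] shift [np.float64(0.0644), np.float64(0.432), np.float64(0.0175), np.float64(0.0139)] q6 -1.53
```

```bash
python3 -m creep '[[0.7,0.03,0.1,0,0.013],[0.7,0.04,0.2,0,0.013],[0.7,0.066,0.3,0,0.013],[0.7,0.066,0.4,0,0.013],[0.7,0.066,0.432,0.1,0.013],[0.7,0.066,0.432,0.2,0.013],[0.7,0.066,0.432,0.2,0.013]]' 40
python3 -c "
from h import *
go([.503,.308,.020],85.3)"
```

```text
clock: 8.55
position: [0.4964, 0.3068, 0.0536]
ee_rot: [-0.006, 0.037, 0.999, -0.003]
contact_force: [-1.1, -0.9, -0.5]
width: 0.0596
gripper_force: 0.0
pos [0.4964 0.3068 0.0536] shift [np.float64(-0.0137), np.float64(0.0038), np.float64(0.067), np.float64(0.0012)] q6 -1.06
```

```bash
python3 -m creep '[[0.7,0,0,0.04,0],[0.7,0,0,0.07,0],[0.7,0,0,0.074,0],[0.7,0,0,0.074,0]]' 40
python3 -c "
from h import *
go([.503,.308,.020],85.3)"
```

```text
clock: 8.95
position: [0.5022, 0.3078, 0.0235]
ee_rot: [0.001, 0.039, 0.999, 0.0]
contact_force: [-0.3, -0.1, 0.4]
width: 0.0598
gripper_force: 0.0
pos [0.5022 0.3078 0.0235] shift [np.float64(-0.0015), np.float64(0.0004), np.float64(0.007), np.float64(0.0007)] q6 -1.06
```

```bash
python3 -m creep '[[0.7,0,0,0.008,0],[0,0,0,0.008,0],[0,0,0,0.008,0],[0,0,0,0.008,0],[0,0,0,0.008,0],[0,0,0,0.008,0],[0,0,0,0.008,0]]' 40
```

```text
clock: 9.65
position: [0.5017, 0.3082, 0.0189]
ee_rot: [0.0, 0.038, 0.999, 0.0]
contact_force: [0.3, -1.2, 5.2]
width: 0.0182
gripper_force: 33.5
```

```bash
python3 -m creep '[[0,0,0,-0.02,0],[0,0,0,-0.06,0],[0,0,0,-0.12,0],[0,0,0,-0.2,0],[0,0,0,-0.2,-0.013],[0,0,0,-0.2,-0.013],[0,0,0,-0.2,-0.013]]' 40
python3 - <<'E'
from h import *
im=cam("scene"); cv2.imwrite("pics/s4.png",cv2.resize(im["frame"][80:280,170:410,::-1],None,fx=3,fy=3))
print(rect("scene",im,"fork",.105))
go([.536,-.078,.12],90)
E
```

```text
clock: 10.35
position: [0.5006, 0.3077, 0.1178]
ee_rot: [-0.001, -0.002, 1.0, -0.0]
contact_force: [-0.8, 0.1, -1.1]
width: 0.0178
gripper_force: 31.4
{'conf': 0.84, 'n': 279, 'c': (501.4, 308.8), 'size': (202, 31), 'ang': -1.4, 'mean': array([498. , 308.5])}
pos [0.5005 0.3076 0.1172] shift [np.float64(-0.0679), np.float64(-0.7716), np.float64(-0.005), np.float64(0.0006)] q6 -1.14
```

View pics/s4.png

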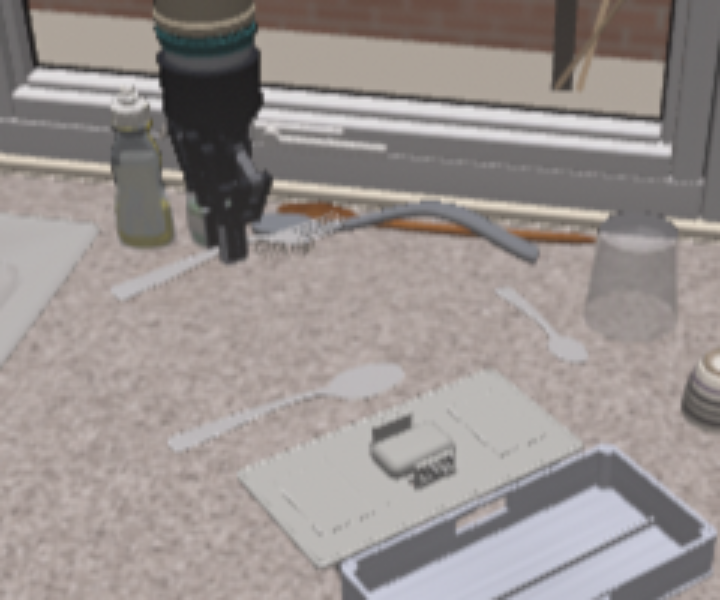

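The fork hangs level in the gripper (crop 120–345, 290–225); the spoon, lid and open box are undisturbed. Carrying it to the box's -y compartment.

```bash
python3 -m creep '[[0,-0.01,-0.08,0,0],[0,-0.02,-0.17,0,0],[0,-0.03,-0.27,0,0],[0,-0.04,-0.37,0,0],[0,-0.05,-0.47,0,0],[0,-0.06,-0.57,0,0],[0,-0.07,-0.66,0,0],[0,-0.07,-0.73,0,0],[0,-0.07,-0.77,0,0],[0,-0.07,-0.77,0,0]]' 40
python3 -m creep '[[0,0,0,0.06,0],[0,0,0,0.1,0],[0,0,0,0.1,0],[0,0,0,0.1,0]]'
python3 - <<'E'
from h import *
go([.536,-.078,.029],90)
im=cam("scene");print(rect("scene",im,"fork",.055))
im=cam("top");print(rect("top",im,"box",.04))
E
```

```text
clock: 11.45
position: [0.538, -0.0794, 0.1173]
ee_rot: [-0.001, -0.0, 1.0, -0.0]
contact_force: [-0.3, 0.4, 0.3]
width: 0.018
gripper_force: 31.5
clock: 11.85
position: [0.5381, -0.0758, 0.0679]
ee_rot: [-0.001, -0.003, 1.0, 0.0]
contact_force: [0.6, -0.2, -0.2]
width: 0.018
gripper_force: 31.5
pos [ 0.5381 -0.0758  0.0679] shift [np.float64(0.004), np.float64(-0.0044), np.float64(0.0779), np.float64(0.0009)] q6 -1.84
{'conf': 0.56, 'n': 394, 'c': (534.8, -76.9), 'size': (195, 24), 'ang': -1.0, 'mean': array([504.8, -75.6])}
{'conf': 0.92, 'n': 4246, 'c': (537.1, -50.2), 'size': (234, 127), 'ang': -0.3, 'mean': array([529.8, -38.5])}
```

```bash
python3 -m creep '[[0,0,-0.008,0.04,0],[0,0,-0.008,0.07,0],[0,0,-0.008,0.085,0],[0,0,-0.008,0.085,0]]'
```

```text
clock: 12.45
position: [0.538, -0.0806, 0.0254]
ee_rot: [-0.001, -0.003, 1.0, 0.0]
contact_force: [-0.6, -0.7, -0.3]
width: 0.0183
gripper_force: 31.5
```

```bash
python3 -m creep '[[0.31,0,0,0,0],[0.31,0,0,0,0],[0.31,0,0,0,0],[0.31,0,0,-0.04,0],[0.31,0,0,-0.1,0],[0.31,0,0,-0.2,0],[0.6,0,0,-0.2,0]]'
python3 - <<'E'
from h import *
im=cam("scene");print(rect("scene",im,"fork",.01)); cv2.imwrite("pics/s5.png",cv2.resize(im["frame"][150:350,210:450,::-1],None,fx=3,fy=3))
go([.502,.218,.12],84.5)
E
```

```text
clock: 13.15
position: [0.543, -0.082, 0.1325]
ee_rot: [0.007, -0.003, 1.0, -0.002]
contact_force: [2.0, 0.1, 0.8]
width: 0.0399
gripper_force: 0.0
{'conf': 0.24, 'n': 112, 'c': (551.3, 86.6), 'size': (45, 26), 'ang': -0.3, 'mean': array([551.3,  86.7])}
pos [ 0.5393 -0.081   0.1276] shift [np.float64(0.0716), np.float64(0.5984), np.float64(0.0143), np.float64(0.0161)] q6 -1.85
```

View pics/s5.png

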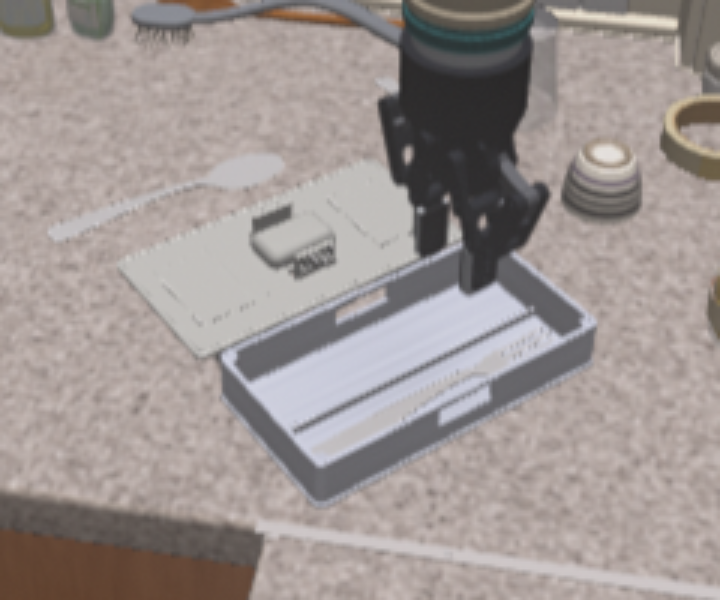

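The fork lies lengthwise in the -y compartment (crop 320–550, 445–330). Next the spoon.

```bash
python3 -m creep '[[0.65,0.01,0.08,0,0.016],[0.65,0.02,0.17,0,0.016],[0.65,0.03,0.27,0,0.016],[0.65,0.04,0.37,0,0.016],[0.65,0.06,0.46,0,0.016],[0.65,0.072,0.54,0,0.016],[0.65,0.072,0.598,0.02,0.016],[0.65,0.072,0.598,0.1,0.016],[0.65,0.072,0.598,0.16,0.016],[0.65,0.072,0.598,0.16,0.016]]' 40
python3 -c "
from h import *
go([.502,.218,.020],84.5)"
```

```text
clock: 14.25
position: [0.4961, 0.2171, 0.0409]
ee_rot: [-0.006, 0.047, 0.999, -0.002]
contact_force: [-1.0, -0.4, 1.0]
width: 0.0556
gripper_force: 0.0
pos [0.4961 0.2171 0.0409] shift [np.float64(-0.0121), np.float64(0.0032), np.float64(0.0417), np.float64(0.0002)] q6 -1.19
```

```bash
python3 -m creep '[[0.65,0,0,0.03,0],[0.65,0,0,0.05,0],[0.65,0,0,0.05,0]]'
python3 -c "
from h import *
go([.502,.218,.020],84.5)"
```

```text
clock: 14.55
position: [0.5, 0.2175, 0.02]
ee_rot: [-0.001, 0.048, 0.999, -0.0]
contact_force: [0.0, 1.4, 0.1]
width: 0.0556
gripper_force: 0.0
pos [0.5    0.2175 0.02  ] shift [np.float64(-0.0038), np.float64(0.0013), np.float64(0.0001), np.float64(0.0)] q6 -1.19
```

```bash
python3 -m creep '[[0,0,0,0,0],[0,0,0,0,0],[0,0,0,0,0],[0,0,0,0,0],[0,0,0,0,0],[0,0,0,-0.02,0],[0,0,0,-0.08,0],[0,0,0,-0.18,0],[0,0,0,-0.2,-0.016],[0,0,0,-0.2,-0.016]]' 40
python3 - <<'E'
from h import *
im=cam("scene"); print(rect("scene",im,"spoon",.105))
im=cam("top"); print(rect("top",im,"spoon",.105)); print(rect("top",im,"lid",.022))
go([.536,-.026,.12],90)
E
```

```text
clock: 15.55
position: [0.5027, 0.2185, 0.1241]
ee_rot: [0.003, -0.002, 1.0, 0.001]
contact_force: [0.1, -0.1, -0.7]
width: -0.0007
gripper_force: 0.0
{'conf': 0.62, 'n': 386, 'c': (442.4, 106.8), 'size': (174, 35), 'ang': -4.8, 'mean': array([454.9, 106.5])}
{'conf': 0.73, 'n': 153, 'c': (493.6, 200.2), 'size': (175, 18), 'ang': -11.8, 'mean': array([458.6, 208.5])}
{'conf': 0.65, 'n': 5315, 'c': (535.9, 89.5), 'size': (238, 123), 'ang': -0.2, 'mean': array([533.1,  89.9])}
pos [0.4998 0.2177 0.1194] shift [np.float64(-0.0705), np.float64(-0.4876), np.float64(-0.0011), np.float64(0.0006)] q6 -1.29
```

The jaws closed fully, so the spoon was missed. Looking.

```bash
python3 - <<'E'
from h import *
im=cam("scene"); cv2.imwrite("pics/s6.png",cv2.resize(im["frame"][150:290,200:400,::-1],None,fx=4,fy=4,interpolation=cv2.INTER_CUBIC))
print(rect("scene",im,"spoon",.005))
E
```

```text
{'conf': 0.74, 'n': 398, 'c': (502.3, 220.7), 'size': (206, 42), 'ang': -4.0, 'mean': array([519.3, 222.3])}
```

View pics/s6.png

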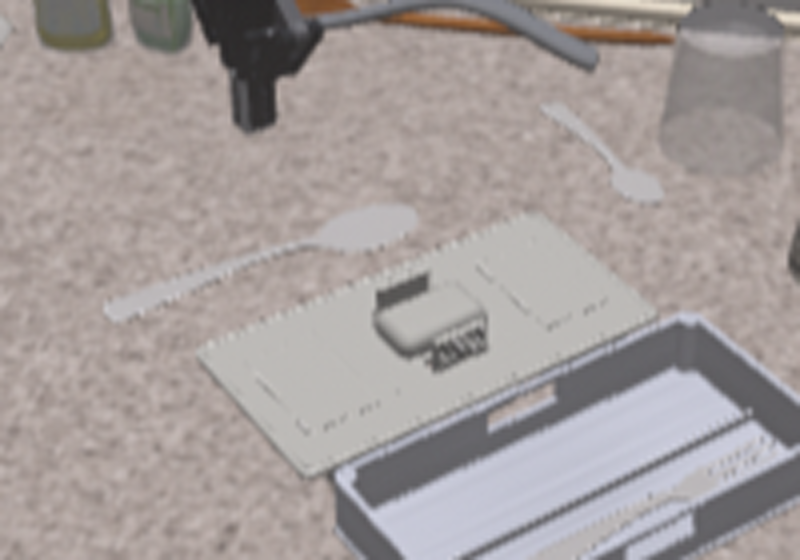

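The spoon is unmoved at crop (110–415, 315–220), so the pads closed above it. I'll retry lower.

```bash
python3 -m creep '[[0.65,0,0.003,0.06,0.015],[0.65,0,0.003,0.14,0.015],[0.65,0,0.003,0.18,0.015],[0.65,0,0.003,0.2,0.015],[0.65,0,0.003,0.208,0.015],[0.65,0,0.003,0.208,0.015]]'
python3 -m creep '[[0,0,0,0,0],[0,0,0,0,0],[0,0,0,0,0],[0,0,0,0,0],[0,0,0,0,0]]' 40
```

```text
clock: 16.5
position: [0.5011, 0.2196, 0.0167]
ee_rot: [0.0, 0.045, 0.999, 0.0]
contact_force: [-0.4, -0.5, 0.3]
width: 0.0554
gripper_force: 0.0
clock: 17.0
position: [0.5019, 0.2201, 0.0183]
ee_rot: [0.001, 0.045, 0.999, 0.001]
contact_force: [-1.2, 0.1, 6.4]
width: 0.0318
gripper_force: 39.3
```

```bash
python3 -m creep '[[0,0,0,-0.02,0],[0,0,0,-0.08,0],[0,0,0,-0.16,0],[0,0,0,-0.2,-0.015],[0,0,0,-0.2,-0.015],[0,0,0,-0.2,-0.015]]' 40
python3 - <<'E'
from h import *
im=cam("scene"); print(rect("scene",im,"spoon",.105))
im=cam("top"); print(rect("top",im,"spoon",.105)); print(rect("top",im,"box",.04))
go([.536,-.028,.12],90)
E
```

```text
clock: 17.6
position: [0.5006, 0.2194, 0.1172]
ee_rot: [0.0, -0.002, 1.0, 0.0]
contact_force: [0.8, -0.6, -1.3]
width: 0.0315
gripper_force: 39.3
{'conf': 0.8, 'n': 419, 'c': (501.3, 221.5), 'size': (204, 43), 'ang': 3.0, 'mean': array([512.5, 224.5])}
{'conf': 0.7, 'n': 224, 'c': (431.5, 220.8), 'size': (64, 20), 'ang': 0.6, 'mean': array([423.9, 220.9])}
{'conf': 0.85, 'n': 5327, 'c': (537.2, -50.4), 'size': (238, 131), 'ang': -0.5, 'mean': array([536.5, -48.3])}
pos [0.5    0.2192 0.1155] shift [np.float64(-0.0696), np.float64(-0.4948), np.float64(-0.0088), np.float64(0.0007)] q6 -1.29
```

```bash
python3 -m creep '[[0,-0.01,-0.07,0,0],[0,-0.02,-0.16,0,0],[0,-0.04,-0.26,0,0],[0,-0.06,-0.35,0,0],[0,-0.072,-0.43,0,0],[0,-0.072,-0.48,0,0],[0,-0.072,-0.496,0,0],[0,-0.072,-0.496,0.06,0],[0,-0.072,-0.496,0.09,0],[0,-0.072,-0.496,0.09,0]]'
python3 - <<'E'
from h import *
im=cam("scene"); print(rect("scene",im,"spoon",.055))
go([.536,-.029,.032],90)
E
```

```text
clock: 18.85
position: [0.5357, -0.0272, 0.0692]
ee_rot: [-0.003, -0.003, 1.0, 0.001]
contact_force: [-0.3, -0.6, -0.5]
width: 0.0318
gripper_force: 39.4
{'conf': 0.67, 'n': 393, 'c': (536.4, -27.9), 'size': (205, 34), 'ang': 0.9, 'mean': array([536.7, -24.6])}
pos [ 0.5379 -0.0276  0.0715] shift [np.float64(0.0038), np.float64(-0.0029), np.float64(0.0791), np.float64(0.0009)] q6 -1.76
```

```bash
python3 -m creep '[[0,0.003,-0.003,0.03,0],[0,0.003,-0.003,0.06,0],[0,0.003,-0.003,0.078,0],[0,0.003,-0.003,0.08,0],[0,0.003,-0.003,0.08,0]]'
```

```text
clock: 19.45
position: [0.5371, -0.0296, 0.0323]
ee_rot: [0.0, -0.003, 1.0, -0.0]
contact_force: [-0.1, -0.7, -0.1]
width: 0.032
gripper_force: 39.4
```

```bash
python3 -m creep '[[0,0,0,0.004,0],[0,0,0,0.008,0],[0,0,0,0.008,0]]'
```

```text
clock: 19.75
position: [0.5366, -0.0298, 0.0279]
ee_rot: [0.0, -0.003, 1.0, 0.0]
contact_force: [-0.1, 0.3, -0.2]
width: 0.0315
gripper_force: 39.4
```

```bash
python3 -m creep '[[0,0,0,0.003,0],[0,0,0,0.006,0],[0,0,0,0.006,0]]'
```

```text
clock: 20.05
position: [0.5368, -0.0298, 0.0255]
ee_rot: [0.0, -0.003, 1.0, -0.0]
contact_force: [-1.8, -0.1, 4.2]
width: 0.0314
gripper_force: 42.3
```

Light contact; the spoon is about 3 mm above the floor. Releasing gently.

```bash
python3 -m creep '[[0.41,0,0,0,0],[0.41,0,0,0,0],[0.42,0,0,0,0],[0.42,0,0,-0.03,0],[0.42,0,0,-0.1,0],[0.42,0,0,-0.2,0],[1,0.05,0.1,-0.2,0],[1,0.08,0.2,-0.2,0],[1,0.1,0.24,-0.2,0],[1,0.1,0.24,-0.2,0]]'
python3 - <<'E'
from h import *
im=cam("scene"); print(rect("scene",im,"spoon",.01),rect("scene",im,"fork",.01),rect("scene",im,"lid",.022),rect("scene",im,"box",.04))
a=cv2.resize(im["frame"][190:320,250:430,::-1],None,fx=4,fy=4,interpolation=cv2.INTER_CUBIC)
cv2.imwrite("pics/s7.png",a)
im=cam("top");print(rect("top",im,"box",.04),rect("top",im,"lid",.022))
go([.536,.092,.12],90)
E
```

```text
clock: 21.05
position: [0.4834, 0.0928, 0.1246]
ee_rot: [-0.001, -0.004, 1.0, 0.001]
contact_force: [0.2, 0.9, 0.6]
width: 0.0853
gripper_force: 0.0
{'conf': 0.66, 'n': 581, 'c': (540.7, -31.0), 'size': (197, 40), 'ang': 3.3, 'mean': array([550.7, -25.7])} {'conf': 0.67, 'n': 356, 'c': (529.1, -77.0), 'size': (174, 15), 'ang': 0.6, 'mean': array([518.2, -76.5])} {'conf': 0.64, 'n': 3973, 'c': (536.6, 91.8), 'size': (246, 133), 'ang': 0.6, 'mean': array([529.7,  89.6])} {'conf': 0.64, 'n': 5520, 'c': (530.3, -63.6), 'size': (258, 152), 'ang': -0.3, 'mean': array([521.3, -68.2])}
{'conf': 0.82, 'n': 2367, 'c': (537.1, -51.3), 'size': (240, 129), 'ang': 0.3, 'mean': array([556.4, -71.4])} {'conf': 0.79, 'n': 1546, 'c': (535.7, 89.7), 'size': (238, 121), 'ang': 0.3, 'mean': array([563.7,  88.4])}
pos [0.4865 0.089  0.1246] shift [np.float64(-0.099), np.float64(0.0056), np.float64(0.0093), np.float64(0.0006)] q6 -1.53
```

View pics/s7.png

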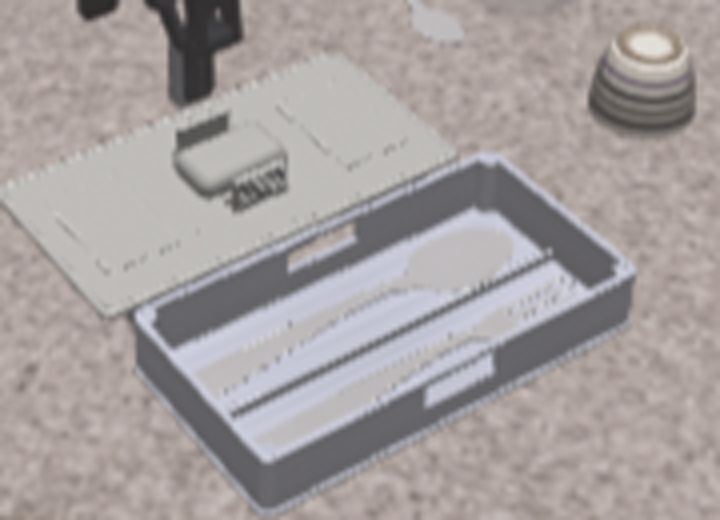

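Both lie flat, one per compartment: spoon at crop (205–510, 385–240), fork at (265–570, 440–285). The lid is undisturbed, so I'll fetch it.

```bash
python3 -m creep '[[1,-0.05,0.007,0,0],[1,-0.099,0.007,0,0],[1,-0.099,0.007,0.06,0],[1,-0.099,0.007,0.1,0],[1,-0.099,0.007,0.1,0],[1,-0.099,0.007,0.1,0]]' 30
python3 -c "
from h import *
go([.536,.0922,.036],90)"
```

```text
clock: 22.05
position: [0.5356, 0.0932, 0.0747]
ee_rot: [-0.0, -0.002, 1.0, 0.0]
contact_force: [0.6, -0.1, 0.6]
width: 0.0853
gripper_force: 0.0
pos [0.5356 0.0932 0.0747] shift [np.float64(-0.0008), np.float64(-0.0021), np.float64(0.0774), np.float64(0.0007)] q6 -1.53
```

```bash
python3 -m creep '[[1,0,-0.002,0.04,0],[1,0,-0.002,0.07,0],[1,0,-0.002,0.075,0],[1,0,-0.002,0.075,0],[0,0,-0.002,0.075,0],[0,0,-0.002,0.075,0],[0,0,-0.002,0.075,0],[0,0,-0.002,0.075,0],[0,0,-0.002,0.075,0],[0,0,-0.002,0.075,0]]' 30
python3 -m creep '[[0,0,0,-0.02,0],[0,0,0,-0.06,0],[0,0,0,-0.12,0],[0,0,0,-0.16,0],[0,0,0,-0.16,0]]' 30
python3 - <<'E'
from h import *
im=cam("scene"); print(rect("scene",im,"lid",.106))
go([.5375,-.053,.117],90)
E
```

```text
clock: 23.05
position: [0.5366, 0.0927, 0.0392]
ee_rot: [0.002, -0.002, 1.0, 0.0]
contact_force: [-0.8, -1.4, 8.9]
width: 0.0486
gripper_force: 30.1
clock: 23.55
position: [0.5377, 0.0929, 0.1205]
ee_rot: [0.003, -0.003, 1.0, 0.0]
contact_force: [0.4, 0.1, -0.6]
width: 0.0483
gripper_force: 33.2
{'conf': 0.92, 'n': 3771, 'c': (535.4, 84.4), 'size': (243, 140), 'ang': -0.2, 'mean': array([521.7,  79.7])}
pos [0.5352 0.0927 0.1173] shift [np.float64(-0.0031), np.float64(-0.2915), np.float64(0.0007), np.float64(0.0008)] q6 -1.53
```

```bash
python3 -m creep '[[0,-0.003,-0.07,0,0],[0,-0.003,-0.15,0,0],[0,-0.003,-0.22,0,0],[0,-0.003,-0.27,0,0],[0,-0.003,-0.2915,0,0],[0,-0.003,-0.2915,0.035,0],[0,-0.003,-0.2915,0.035,0],[0,-0.003,-0.2915,0.035,0],[0,-0.003,-0.2915,0.035,0]]' 30
python3 - <<'E'
from h import *
im=cam("scene")
for z in(.080,.084): print(rect("scene",im,"lid",z))
cv2.imwrite("pics/s8.png",cv2.resize(im["frame"][190:330,270:430,::-1],None,fx=4,fy=4,interpolation=cv2.INTER_CUBIC))
im=cam("top"); print(rect("top",im,"lid",.084),rect("top",im,"box",.04))
go([.5375,-.053,.1],90)
E
```

```text
clock: 24.55
position: [0.5378, -0.0523, 0.0999]
ee_rot: [0.0, -0.003, 1.0, 0.0]
contact_force: [-0.6, 0.2, -1.1]
width: 0.0482
gripper_force: 33.1
{'conf': 0.95, 'n': 4336, 'c': (538.9, -53.1), 'size': (241, 134), 'ang': -0.5, 'mean': array([519.4, -60.1])}
{'conf': 0.95, 'n': 4336, 'c': (536.0, -56.5), 'size': (240, 133), 'ang': -0.5, 'mean': array([516.6, -63.5])}
{'conf': 0.66, 'n': 3303, 'c': (536.9, -53.0), 'size': (237, 124), 'ang': 0.2, 'mean': array([529.3, -28.9])} {'conf': 0.96, 'n': 382, 'c': (533.2, 8.9), 'size': (223, 11), 'ang': 0.2, 'mean': array([516.7,   8.5])}
pos [ 0.5379 -0.0528  0.1002] shift [np.float64(0.0008), np.float64(-0.0004), np.float64(0.0004), np.float64(0.0009)] q6 -1.8
```

View pics/s8.png

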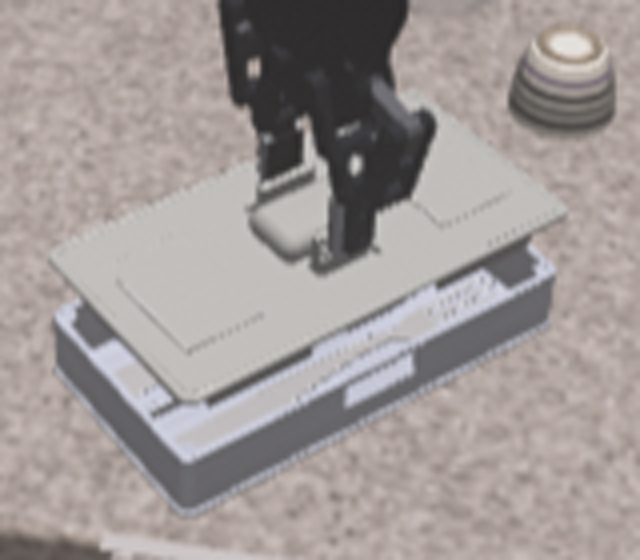

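The lid hangs level and aligned over the box. Lowering it with force checks.

```bash
python3 -m creep '[[0,0.001,0,0.02,0],[0,0.001,0,0.035,0],[0,0.001,0,0.045,0],[0,0.001,0,0.052,0],[0,0.001,0,0.056,0],[0,0.001,0,0.056,0]]' 30
```

```text
clock: 25.45
position: [0.5371, -0.053, 0.0714]
ee_rot: [-0.0, -0.003, 1.0, 0.0]
contact_force: [0.1, -0.5, -0.9]
width: 0.0486
gripper_force: 33.1
```

```bash
python3 -m creep '[[0,0,0,0.008,0],[0,0,0,0.016,0],[0,0,0,0.02,0],[0,0,0,0.022,0],[0,0,0,0.022,0]]' 30
```

```text
clock: 25.95
position: [0.5373, -0.0527, 0.0615]
ee_rot: [0.0, -0.002, 1.0, 0.0]
contact_force: [-1.8, 1.7, 4.2]
width: 0.0486
gripper_force: 34.5
```

```bash
python3 -m creep '[[0,0,0,0.004,0],[0,0,0,0.006,0],[0,0,0,0.006,0]]' 30
python3 -m creep '[[1,0,0,0,0],[1,0,0,0,0],[1,0,0,0,0],[1,0,0,0,0]]'
```

```text
clock: 26.25
position: [0.5374, -0.0527, 0.0611]
ee_rot: [0.001, -0.002, 1.0, 0.0]
contact_force: [-5.8, 2.1, 22.0]
width: 0.0481
gripper_force: 39.2
clock: 26.65
position: [0.5372, -0.0532, 0.0574]
ee_rot: [-0.0, -0.003, 1.0, -0.0]
contact_force: [0.2, -0.1, 1.4]
width: 0.0857
gripper_force: 0.0
```

```bash
python3 -m creep '[[1,0,0,-0.06,0],[1,0,0,-0.14,0],[1,0,0,-0.24,0],[1,0,0.1,-0.3,0],[1,0,0.2,-0.3,0],[1,0,0.3,-0.3,0],[1,0,0.4,-0.3,0],[1,0,0.4,-0.3,0]]'
python3 - <<'E'
from h import *
im=cam("scene")
print(rect("scene",im,"lid",.044),rect("scene",im,"tab_a_grip",.054),rect("scene",im,"tab_b_grip",.054),rect("scene",im,"teaspoon",.005),rect("scene",im,"mustard_jar",.085))
cv2.imwrite("pics/s9.png",cv2.resize(im["frame"][210:320,270:420,::-1],None,fx=5,fy=5,interpolation=cv2.INTER_CUBIC))
im=cam("top"); print(rect("top",im,"lid",.044))
E
```

```text
clock: 27.45
position: [0.5357, 0.1519, 0.2076]
ee_rot: [-0.0, -0.005, 1.0, 0.001]
contact_force: [0.4, 0.2, -0.4]
width: 0.0853
gripper_force: 0.0
{'conf': 0.7, 'n': 5104, 'c': (536.7, -55.0), 'size': (241, 135), 'ang': 0.3, 'mean': array([530.7, -55.4])} {'conf': 0.62, 'n': 134, 'c': (539.5, -20.7), 'size': (45, 23), 'ang': 2.1, 'mean': array([540.3, -20.7])} {'conf': 0.7, 'n': 151, 'c': (531.0, -98.6), 'size': (68, 32), 'ang': 69.5, 'mean': array([534.7, -91.7])} {'conf': 0.51, 'n': 194, 'c': (742.0, 205.0), 'size': (136, 28), 'ang': 86.1, 'mean': array([743.8, 200.3])} {'conf': 0.88, 'n': 1024, 'c': (725.6, -177.6), 'size': (139, 50), 'ang': 32.9, 'mean': array([ 724.3, -178.9])}
{'conf': 0.58, 'n': 5631, 'c': (536.8, -53.5), 'size': (237, 124), 'ang': -0.3, 'mean': array([534.3, -53.8])}
```

View pics/s9.png

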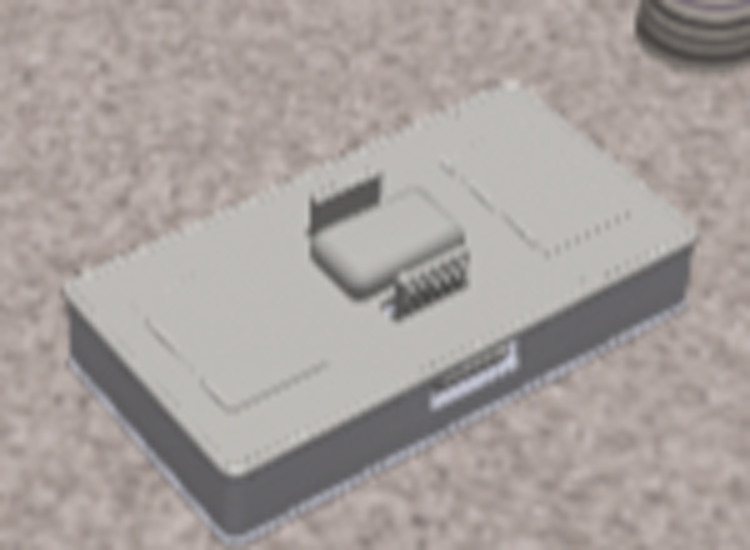

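The lid sits flush with no gap. Both tabs are sprung out (crop (345,205) and (430,285)), and the visible catch is in its window at (475,372). Handing in.

```bash
python3 -c "
from rig import manip
print(manip.sign_off())"
```

```text
the job is handed in; nothing more can be done
None
```

I handed the job in at about 27.5 s on the robot's clock: the fork and spoon lie one in each compartment and the lid is back on flush, with both tabs out and the one catch in view seated in its window; the hand-in gave no verdict.

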